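Lock the push-and-turn safety cap on the hardener canister

ROBOT

A 6-joint arm with a two-finger parallel gripper is mounted at the origin on a cart in front of the work surface, level with it; the furniture and walls round the work are solid. World frame = base frame: x ahead of the robot, y to its left, z up, the work surface at z = 0. Lengths are in m, angles in rad, forces in N, time in s.
With the tool pointing down it reaches from about 0.275 to 1 m from the base axis. Payload 8.4 kg.
Tool frame: the origin (TCP) lies on the centre line of the jaws, within the pads' length; the fingertips stand 17 mm ahead of it and the grasp point (between the pads) lies 2 mm behind it (bot.tcp_to_tips is the z of the fingertips in the tool frame, in m); z points along the fingers, y is the line along which they close (so a half turn about z gives the same grasp; the last joint's range is limited). The gripper opens to 85 mm and grips with 20 to 120 N. Pads are 22 mm wide; open, the fingers measure 114 mm over their backs; the gripper's body (76 mm by 85 mm) begins 54 mm behind the grasp point. The pads swing forward as they close: fully open they stand 13 mm farther back than shut.
Start: joints at [-0.002, 0.353, 1.633, -0, 1.155, -0.002], TCP at [0.625, -0, 0.248] pointing down, gripper open.
Joint ranges: [-2.63, 2.63], [-0.92, 2.1], [0.06, 2.66], [-1.3, 4.44], [0, 2.69], [-3.02, 3.02]. Speed limits (rad/s): [2.22, 2.22, 2.79, 3.14, 3.14, 3.14].

INTERFACE

Orientations are given as a unit quaternion [x, y, z, w].
In Python, from workcell import bot, hand, kinematics, get_obs, vision, hand_in gives the robot as it stands. The module is installed in compiled form; this text tells all that it offers. Calls block until the motion is done:
- bot.reach(position, orientation): joint-space move of the TCP to a pose.
- bot.servo_line(position, ori=None, velocity=0.15): straight line of the TCP; ori=None keeps the orientation; velocity is the mean speed in m/s.
- bot.goto_joints(angles): joint-space move.
- hand.move_gripper(opening, strength=None): finger opening in m; strength is the grip in N (None keeps the last); returns when the fingers have stopped.
- bot.dwell(seconds).
- kinematics.solve_ik(position, orientation): joint angles nearest the present ones, or None.
- get_obs(): the state.
- vision.read_camera(name): name is "scene" or "side" or "wrist"; returns a dict with "frame" (400x640x3 uint8, red, green, blue), "intrinsics" (3x3 intrinsics, pixels), "view" (4x4, takes a point from world to camera coordinates). Camera axes: x right, y down, z forward; pixel columns grow to the right and rows downward; lengths in m; the calibration is good to about 2 mm. A picture is of the moment at which its call begins. There is no depth.
A pose or a line that the arm cannot do raises bot.IKError and nothing moves.
- hand_in(): hands the job in; it is judged then, once.
The state is a dict: "time_s": time; "joint_pos": joint angles; "joint_vel": joint speeds; "joint_efforts": joint torques, N m; "position": TCP position; "orientation": TCP orientation; "wrist_force": force on the tool from outside, world axes, zero at the start; "ft_torque": the same for the moment, N m; "gripper_width": finger opening in m; "grip_force": force on a finger pad.
Only numpy, scipy, OpenCV 4.12 (cv2) and the standard library are available. Lean on these libraries where they do the work, as an engineer would, in place of code of your own. Each camera call takes 0.05 s, during which the arm holds its last target. There are 200 camera calls.

TASK

The hardener canister in the plywood cradle has been left open. Put its red push-and-turn safety cap back on the neck, feel for where the catches let it drop, press it down against its spring and twist it clockwise until it meets its stop, then let it spring up and leave it locked and level. Press and turn firmly but never force it (7 kg in all at the most), and leave the closed blue-capped resin canister and the glue bottle where they stand.

Things in the scene. Friction and masses are not known exactly. Their poses are not given: they have to be found in the camera images.
- cap_grip (a point): Centre of the grip bar on the loose red cap, 38 mm above the lower edge of its skirt. x runs along the bar, z up through the cap. Bar: 56 mm long (x), 20 mm wide (y), 24 mm tall; the cap's flat top is 12 mm below this point. Cap: round, 72 mm across, ribbed skirt 26 mm high, about 70 g.
- cap_edge (a point): Centre of the lower edge of the red cap's skirt. Inside at this edge are four lugs, 9 mm wide, 4 mm high, 90 degrees apart, on the cap's x and y axes. Inside the cap a sprung sealing disc meets the neck's rim when the rim is 9 mm above this edge; it pushes back with 3 N at first and 1.5 N more for each mm.
- neck_rim (a point): Centre of the open mouth of the white hardener canister, at the top of its neck, 141 mm above the bench; z up. Neck 48 mm across, bevelled at the top, 20 mm high. The cap has 2 mm play on it sideways. Canister: 80 mm square, label with a red foot, held from turning in a plywood cradle fixed to the bench.
- catch_tops (a point): On the neck's axis, level with the tops of four catches round the neck, 4 mm below the rim, 90 degrees apart, each 42 degrees of arc. Their angle differs from canister to canister and is NOT given by this point's axes. The cap's lugs first rest here; in an angle window of about 30 degrees in every 90 they drop between the catches by 5 mm, till the disc meets the rim.
- shoulder_top (a point): Canister's shoulder, on the axis, 20 mm below the rim. Cap's edge above it: 16 mm resting on the catches, 11 dropped in, below 5 when pressed (about 12 N) so that the lugs pass under the catches' lips; at 0 (20 N) it gives no more. Then clockwise (from above) 35 to 66 degrees to hard end stops; let go there, it springs up to 8 mm: locked (lugs up against the catches).
- canister: Hardener canister with its cradle (108 mm square); origin under the cradle's centre, z up. It stands on the right of the bench, the cap lies on the left; between them a gluing jig's red lever reaches 220 mm above the bench: carry the cap high over it. Block stacks up to 0.6 m tall stand along the back (x over 0.72), the left (y over 0.4) and the right (y under -0.43).
- resin_canister: The other canister: same bottle, closed, with a blue cap; 80 x 80 x 170 mm, 0.6 kg; origin at the centre of its foot. It stands behind the jig. Leave it alone.
- glue_bottle: White glue bottle with a blue label, 43 mm across, 126 mm tall; origin at the centre of its foot. Leave it alone.

How it is judged:
At the end, for the whole second after the job is handed in: The red cap is locked on the canister's neck: level within 1.7 degrees, within 3.5 mm of the neck's axis, and sprung up behind the catches' lips (its bar's centre 25.2 to 27.2 mm above the rim; 26 is exact). The resin canister and the glue bottle stand within 30 mm of where they were (horizontal distance between cap_grip and neck_rim below 0.0035 m and z of cap_grip in the frame of neck_rim between 0.0252 and 0.0272 m and angle between cap_grip's own z axis and vertical below 0.03 rad and distance of each of resin_canister, glue_bottle from where it was at the start of the episode below 0.03 m); the robot touches nothing.
It fails at once if the cap is forced on the canister: all contact between them, pressing and twisting together, adds up to more than 70 N (contact force between cap and canister above 70 N).
It fails at once if the resin canister is knocked (moved more than 30 mm) (distance of resin_canister from where it was at the start of the episode above 0.03 m).
It fails at once if the glue bottle is knocked (moved more than 30 mm) (distance of glue_bottle from where it was at the start of the episode above 0.03 m).
It also fails if it takes over 72 s, if anything falls off the work surface, if the arm or the gripper's body presses on something with over 40 N, if the wrist force passes 120 N, or if a joint passes its speed limit or range.

## Working session

There is one attempt and no reset: what is moved stays moved. The work goes in short steps, each a Python script; the robot and the scene stay as the last script left them, time stands still between calls to the robot, and variables do not carry over. Pictures are saved under pics/ and viewed, at most 10 in all, crops included, and the job is handed in when it is done.

```bash
mkdir -p pics; ls; python3 - <<'E'
from workcell import *
import cv2,numpy as np
for n in ["scene","side"]:
    c=vision.read_camera(n); cv2.imwrite(f"pics/{n}0.png",c["frame"][:,:,::-1]); np.savez(f"{n}0.npz",**c)
    V=c["view"]; print(n,c["intrinsics"].tolist(),(-V[:3,:3].T@V[:3,3]).round(3),V[2,:3].round(3))
o=get_obs();print({k:np.round(v,3) for k,v in o.items()}, bot.tcp_to_tips)
E
```

```text
pics
scene [[370.5470215448965, 0.0, 319.6009866372276], [0.0, 370.5470215448965, 203.00144152442869], [0.0, 0.0, 1.0]] [0.204 0.557 0.766] [ 0.43  -0.608 -0.668]
side [[384.6611165646746, 0.0, 322.0194109521034], [0.0, 384.6611165646746, 203.35555550119932], [0.0, 0.0, 1.0]] [0.512 0.547 0.971] [ 0.088 -0.557 -0.826]
{'time_s': np.float64(0.1), 'joint_pos': array([-0.002,  0.354,  1.634, -0.   ,  1.155, -0.002]), 'joint_vel': array([ 0.   , -0.   , -0.002,  0.   , -0.001, -0.   ]), 'joint_efforts': array([ 0.0000e+00, -6.0636e+01, -3.4282e+01, -0.0000e+00,  4.0000e-03,
       -0.0000e+00]), 'position': array([ 0.625, -0.   ,  0.248]), 'orientation': array([ 0.707,  0.707, -0.   , -0.   ]), 'wrist_force': array([ 1.219, -0.283, -0.088]), 'ft_torque': array([-0.034,  0.044, -0.011]), 'grip_force': np.float64(0.0), 'gripper_width': np.float64(0.085)} 0.017
```

View pics/scene0.png

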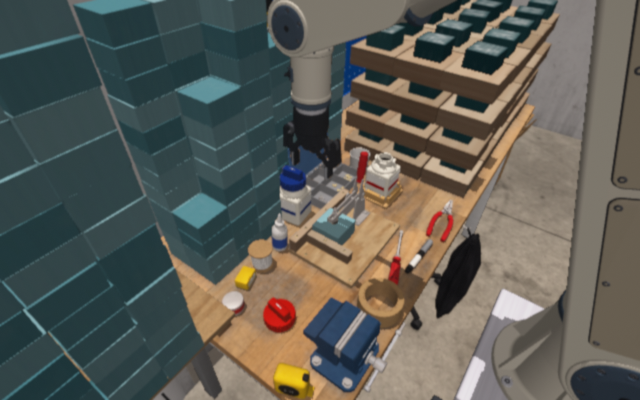

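View pics/side0.png

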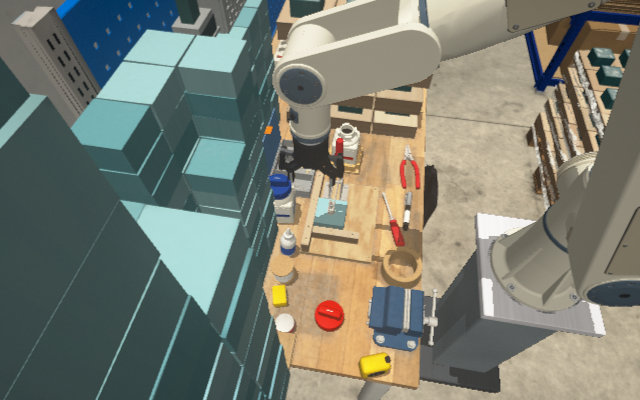

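The scene view shows the red cap upright at about (279,316), the open neck at about (383,158) and the lever at (362,165). In the side view the cap is at (329,315) with its bar nearly along the image x, and the neck is at (348,130).

```bash
cat > h.py <<'E'
from workcell import *
import cv2,numpy as np
from scipy.spatial.transform import Rotation as R
def ray(c,uv):
    V=c["view"]; d=V[:3,:3].T@np.linalg.inv(c["intrinsics"])@np.array([uv[0],uv[1],1.]); return -V[:3,:3].T@V[:3,3], d/np.linalg.norm(d)
def plane(c,uv,z):
    o,d=ray(c,uv); return o+d*(z-o[2])/d[2]
def tri(rs):
    A=sum(np.eye(3)-np.outer(d,d) for o,d in rs); b=sum((np.eye(3)-np.outer(d,d))@o for o,d in rs); return np.linalg.solve(A,b)
def red(c):
    h=cv2.cvtColor(c["frame"],cv2.COLOR_RGB2HSV); return (((h[...,0]<8)|(h[...,0]>172))&(h[...,1]>150)&(h[...,2]>70)).astype(np.uint8)
def blobs(m,amin=30):
    n,l,s,ce=cv2.connectedComponentsWithStats(m); return [(s[i,4],ce[i],s[i,:4],l==i) for i in np.argsort(-s[:,4]) if i and s[i,4]>amin]
def down(yaw): # tool z down, closing axis (tool y) at angle yaw in world
    y=np.array([np.cos(yaw),np.sin(yaw),0]); z=np.array([0,0,-1.]); return R.from_matrix(np.c_[np.cross(y,z),y,z]).as_quat()
def yaw():
    y=R.from_quat(get_obs()["orientation"]).as_matrix()[:,1]; return np.arctan2(y[1],y[0])
def snap(name,fn):
    c=vision.read_camera(name); cv2.imwrite(f"pics/{fn}.png",c["frame"][:,:,::-1]); np.savez(fn+".npz",**c); return c
def st():
    o=get_obs(); print("t%.2f"%o["time_s"],o["position"].round(4),"yaw%.1f"%np.degrees(yaw()),"F",o["wrist_force"].round(1),"T",o["ft_torque"].round(2),"w%.4f g%.1f"%(o["gripper_width"],o["grip_force"]),"j6 %.2f"%o["joint_pos"][5]); return o
E
python3 - <<'E'
from h import *
cs=[dict(np.load(f"{n}0.npz")) for n in("scene","side")]
rs=[]
for c in cs:
    b=blobs(red(c)); 
    for x in b[:4]: print(x[0],x[1].round(1),x[2])
    k=min(b,key=lambda x:abs(x[1][1]-316)); rs.append(ray(c,k[1])); print(plane(c,k[1],.02))
print("cap",tri(rs))
print("neck",tri([ray(cs[0],(384,158)),ray(cs[1],(348,130))]),plane(cs[0],(384,158),.141),plane(cs[1],(348,130),.141))
st()
print(yaw(), R.from_quat(get_obs()["orientation"]).as_matrix())
E
```

```text
897 [279.  314.9] [263 297  33  36]
238 [394.6 270.1] [388 257  13  28]
203 [361.8 166.1] [357 152  11  31]
149 [447.2 228.5] [441 215  12  27]
[0.53642418 0.23744589 0.02      ]
705 [328.9 315.3] [315 300  29  32]
202 [396.5 233.1] [390 220  14  26]
121 [416.2 174.2] [411 161   9  28]
111 [402.5 173.6] [400 160   6  28]
[0.53880135 0.23678941 0.02      ]
cap [0.53897373 0.23495399 0.01425869]
neck [ 0.56774396 -0.28039136  0.14736822] [ 0.57157941 -0.28652517  0.141     ] [ 0.56754254 -0.28890378  0.141     ]
t0.10 [ 0.6246 -0.      0.2477] yaw-0.0 F [ 1.2 -0.3 -0.1] T [-0.03  0.04 -0.01] w0.0853 g0.0 j6 -0.00
-1.0090920981032937e-06 [[ 9.82241761e-07  9.99999223e-01 -1.24622507e-03]
 [ 1.00000000e+00 -1.00909131e-06 -2.15440780e-05]
 [-2.15453188e-05 -1.24622505e-03 -9.99999223e-01]]
```

```bash
python3 - <<'E'
from h import *
q=down(0)
bot.servo_line([.6,0,.42],velocity=.3)
bot.reach([.52,-.285,.36],q); st(); c=snap("wrist","w_neck")
V=c["view"]; print((-V[:3,:3].T@V[:3,3]).round(3),V[2,:3].round(3))
p=V[:3,:3]@[.57,-.285,.141]+V[:3,3]; p=c["intrinsics"]@p; print(p[:2]/p[2])
bot.reach([.52,0,.42],q); bot.reach([.50,.235,.25],q); st(); c=snap("wrist","w_cap")
p=V=c["view"]; p=V[:3,:3]@[.538,.236,.026]+V[:3,3]; p=c["intrinsics"]@p; print(p[:2]/p[2])
E
```

```text
t1.98 [ 0.5205 -0.2842  0.3599] yaw0.0 F [-0.   0.4  0.5] T [ 0.03 -0.02  0.02] w0.0854 g0.0 j6 -0.50
[ 0.521 -0.216  0.486] [ 0.002 -0.268 -0.963]
[359.4822334  174.53975429]
t4.27 [0.5009 0.2343 0.2508] yaw-0.0 F [0.5 0.1 0.5] T [-0.01  0.01  0.05] w0.0851 g0.0 j6 0.44
[348.52100916 171.41673495]
```

View pics/w_neck.png

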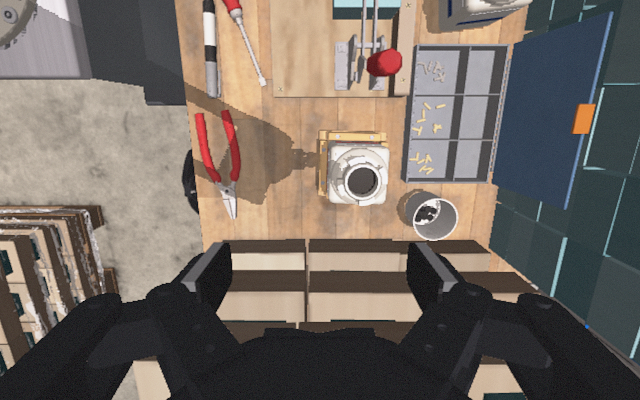

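View pics/w_cap.png

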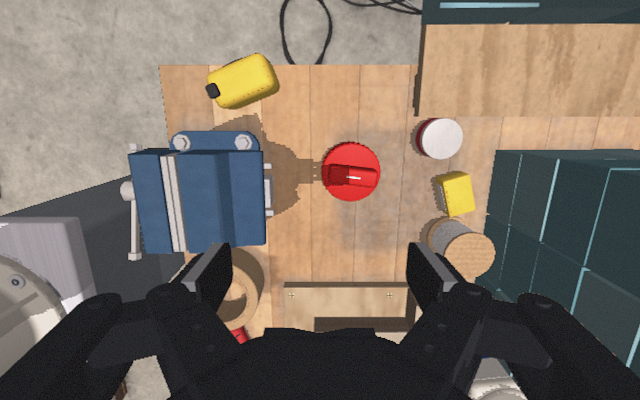

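The wrist view of the neck shows the mouth at about (361,180). In the other wrist view the red cap is at (350,172), upright, with its bar almost along image x. Next I zoom in on both.

```bash
python3 - <<'E'
from h import *
a=cv2.imread("pics/w_neck.png")[125:215,310:410]; b=cv2.imread("pics/w_cap.png")[130:210,305:395]
a=cv2.resize(a,(400,360),interpolation=cv2.INTER_CUBIC); b=cv2.resize(b,(396,360),interpolation=cv2.INTER_CUBIC)
cv2.imwrite("pics/crops.png",np.hstack([a,b]))
c=dict(np.load("w_cap.npz"));k=blobs(red(c))
for x in k[:2]: print(x[0],x[1],x[2])
E
```

```text
2699 [350.2048907  171.02185995] [321 142  59  59]
164 [240.04878049 334.81707317] [230 326  19  18]
```

View pics/crops.png

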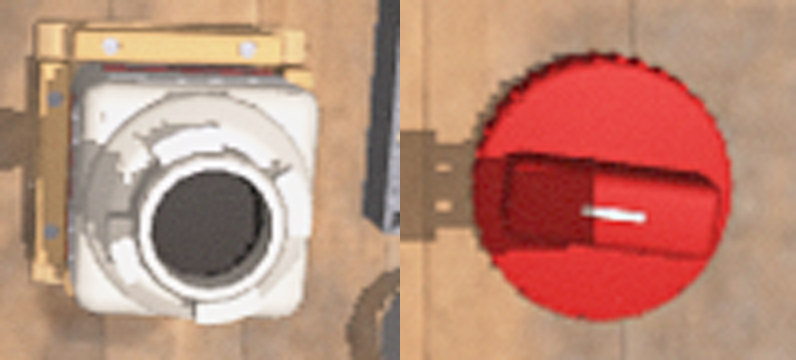

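```bash
python3 - <<'E'
from h import *
c=dict(np.load("w_cap.npz"))
print("f",c["intrinsics"][0,0],"disc",plane(c,(351.1,172.3),.026),"bar top",plane(c,(353,177),.050))
P=lambda x,y:plane(c,((x-400)/4.4+305,y/4.5+130),.05)
for a,b in(((505,235),(705,258)),((518,158),(700,178)),((585,210),(643,218))):
    d=P(*b)-P(*a); print("bar yaw",np.degrees(np.arctan2(d[1],d[0])),np.linalg.norm(d))
n=dict(np.load("w_neck.npz"))
g=cv2.cvtColor(n["frame"],cv2.COLOR_RGB2GRAY); m=np.zeros_like(g); m[155:205,335:390]=(g[155:205,335:390]<110)
k=blobs(m)
for x in k[:3]: print(x[0],x[1].round(1),x[2])
cen=k[0][1]
print("neck hole",plane(n,cen,.139),"ring",plane(n,(362.8,182),.141))
cen3=plane(n,(362.8,182),.141)
for nm,uv in dict(up=((150,160),(235,140)),right=((290,175),(310,235)),left=((105,245),(140,290)),bot=((195,315),(285,310))).items():
    r=[plane(n,(u/4+310,v/4+125),.137)-cen3 for u,v in uv]; print(nm,[(round(np.degrees(np.arctan2(d[1],d[0]))),round(1000*np.hypot(*d[:2]))) for d in r])
E
```

```text
f 292.5928771413545 disc [0.54117381 0.23490347 0.026     ] bar top [0.54074441 0.23409636 0.05      ]
bar yaw -6.651069520975703 0.05278487584881663
bar yaw -6.250498240104777 0.04721387517912429
bar yaw -7.879990224598413 0.015259879470490985
617 [362.2 180.7] [348 168  30  27]
neck hole [ 0.57381931 -0.29307514  0.139     ] ring [ 0.57436026 -0.29417823  0.141     ]
up [(133, 27), (76, 27)]
right [(33, 28), (-6, 31)]
left [(-169, 32), (-135, 29)]
bot [(-97, 29), (-48, 37)]
```

```bash
python3 - <<'E'
from h import *
q=down(np.radians(83.2))
p=np.array([.5408,.2345])
bot.reach([*p,.12],q); st()
bot.servo_line([*p,.047],velocity=.1); st()
hand.move_gripper(.0,80); st(); snap("side","side_grip")
bot.servo_line([*p,.10],velocity=.1); st(); snap("side","side_lift")
bot.servo_line([*p,.40],velocity=.3)
bot.reach([.634,-.29,.36],q); st(); c=snap("wrist","w_neck2")
V=c["view"]; x=c["intrinsics"]@(V[:3,:3]@[.574,-.293,.141]+V[:3,3]); print(x[:2]/x[2])
E
```

```text
t5.65 [0.5413 0.2343 0.1206] yaw83.1 F [ 0.2 -0.7  0.2] T [ 0.04 -0.02  0.03] w0.0856 g0.0 j6 -1.04
t6.53 [0.5412 0.2347 0.0474] yaw83.2 F [ 0.3  0.9 -0.3] T [-0.02 -0.03 -0.  ] w0.0851 g0.0 j6 -1.05
t7.15 [0.5411 0.2347 0.0475] yaw83.2 F [-1.5 -1.   6.6] T [-0.04  0.12  0.04] w0.0181 g79.0 j6 -1.05
t7.88 [0.5405 0.2344 0.0998] yaw83.2 F [ 0.5 -0.1 -1.3] T [-0.    0.    0.01] w0.0183 g78.2 j6 -1.05
t11.02 [ 0.6344 -0.2888  0.3602] yaw83.3 F [-0.6  0.1 -0.8] T [ 0.04 -0.04  0.04] w0.0182 g78.2 j6 -1.88
[308.62768172 121.61044106]
```

View pics/w_neck2.png

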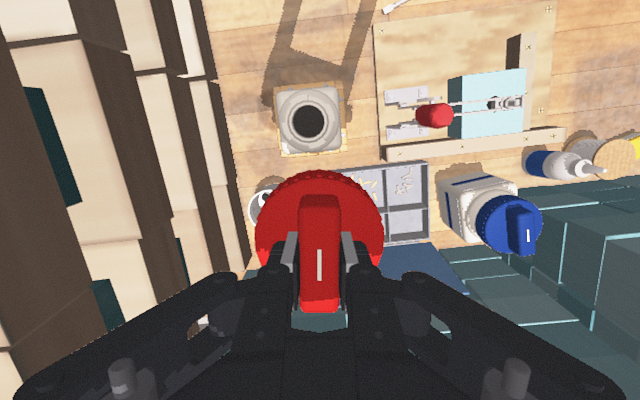

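The cap is held upright with its bar between the pads and its disc edge at row 170. The neck mouth is visible at about (310,120).

```bash
python3 - <<'E'
from h import *
n=dict(np.load("w_neck2.npz"))
g=cv2.cvtColor(n["frame"],cv2.COLOR_RGB2GRAY); m=np.zeros_like(g); m[95:148,283:340]=(g[95:148,283:340]<110)
k=blobs(m)
for x in k[:2]: print(x[0],x[1].round(1),x[2])
print("neck",plane(n,k[0][1],.139),plane(n,k[0][1],.141))
# cap edge prediction vs seen
V,K=n["view"],n["intrinsics"]; T=np.array([.6344,-.2888,.3602]); a=np.linspace(0,2*np.pi,721)
r=red(n); b=blobs(r)[0]; print("cap bbox",b[2])
for dz in(-.021,-.047):
    X=np.c_[T[0]+.036*np.cos(a),T[1]+.036*np.sin(a),np.full(721,T[2]+dz)]; u=(K@(V[:3,:3]@X.T+V[:3,3:])); u=u[:2]/u[2]
    print(dz,"row min",u[1].min().round(1),"cols",u[0].min().round(1),u[0].max().round(1))
cv2.imwrite("pics/crop2.png",cv2.resize(n["frame"][80:160,265:355,::-1],(720,600),interpolation=cv2.INTER_CUBIC))
E
```

```text
797 [308. 121.] [293 105  31  33]
neck [ 0.57332269 -0.29374581  0.139     ] [ 0.57328531 -0.29366911  0.141     ]
cap bbox [255 170 129 143]
-0.021 row min 178.6 cols 252.3 383.9
-0.047 row min 169.3 cols 261.3 375.1
```

View pics/crop2.png

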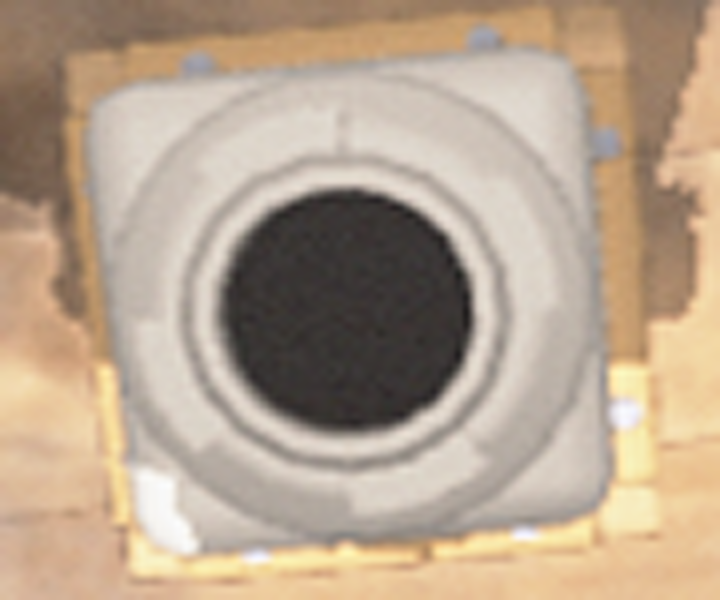

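The shadowed view shows the four catches as light arcs: top (195–345), right (480,175)–(560,315), bottom (350–480) and left (130,320)–(205,450). Next I convert them to angles.

```bash
python3 - <<'E'
from h import *
n=dict(np.load("w_neck2.npz")); c=plane(n,(308.2,119.5),.137)
c=np.array([.5733,-.2936,.137])
for a,b in(((195,160),(345,105)),((480,175),(560,315)),((480,450),(352,510)),((130,320),(205,450))):
    r=[plane(n,(u/8+265,v/7.5+80),.137)-c for u,v in(a,b)]; print([(round(np.degrees(np.arctan2(d[1],d[0])),1),round(1000*np.hypot(*d[:2]))) for d in r])
E
```

```text
[(np.float64(-142.4), 30), (np.float64(172.8), 30)]
[(np.float64(128.4), 27), (np.float64(81.1), 31)]
[(np.float64(35.4), 29), (np.float64(-5.5), 31)]
[(np.float64(-93.2), 31), (np.float64(-50.6), 30)]
```

The arcs put the catch centres near 15.5° (mod 90), so the gap centre is near -29.5°. I'll go down with the bar at that angle and check the height and force at each step.

```bash
python3 - <<'E'
from h import *
q=down(np.radians(60.5)); p=[.5734,-.2936]
bot.reach([*p,.27],q); st()
bot.servo_line([*p,.195],velocity=.1); st()
for z in(.188,.185,.183,.181,.179,.177):
    bot.servo_line([*p,z],velocity=.02); bot.dwell(.1); o=st()
    if np.linalg.norm(o["wrist_force"])>10: print("stop"); break
E
```

```text
t11.57 [ 0.5737 -0.2931  0.2703] yaw60.6 F [ 0.8 -0.6 -0.6] T [ 0.01 -0.04  0.06] w0.0182 g78.2 j6 -1.53
t12.47 [ 0.5739 -0.2938  0.1957] yaw60.5 F [-0.1  0.4 -0.4] T [-0.03  0.02  0.03] w0.0185 g78.2 j6 -1.53
t13.07 [ 0.5734 -0.2936  0.1881] yaw60.5 F [ 0.3  0.  -2. ] T [-0.05 -0.07 -0.01] w0.0190 g78.2 j6 -1.53
t13.47 [ 0.5734 -0.2936  0.185 ] yaw60.5 F [-0.6  0.4 -2. ] T [-0.   -0.03  0.05] w0.0183 g78.2 j6 -1.53
t13.82 [ 0.5734 -0.2936  0.183 ] yaw60.5 F [ 0.1  0.  -1.4] T [-0.03 -0.01  0.04] w0.0183 g78.2 j6 -1.53
t14.18 [ 0.5734 -0.2936  0.181 ] yaw60.5 F [-0.4  0.1 -1.6] T [ 0.   -0.03 -0.04] w0.0183 g78.2 j6 -1.53
t14.53 [ 0.5737 -0.2938  0.1794] yaw60.5 F [ 1.2 -0.4  2.6] T [-0.03 -0.11  0.03] w0.0181 g78.5 j6 -1.53
t14.88 [ 0.5737 -0.2938  0.1774] yaw60.5 F [0.2 0.6 4.6] T [ 0.04  0.01 -0.03] w0.0181 g78.9 j6 -1.53
```

It dropped in at the expected height with a 3–5 N spring force and no side load. Next I press and twist in small steps, watching the torque.

```bash
python3 - <<'E'
from h import *
p=[.5734,-.2936]; q=down(np.radians(60.5))
for z in(.174,.1715,.170):
    bot.servo_line([*p,z],velocity=.03); bot.dwell(.1); o=st()
    if o["wrist_force"][2]>22 or np.hypot(*o["wrist_force"][:2])>10: raise SystemExit("stop")
j=np.array(kinematics.solve_ik([*p,.170],q))
for i in range(1,28):
    j[5]+=np.radians(2.5); bot.goto_joints(j); o=st()
    if abs(o["ft_torque"][2])>.5 or np.linalg.norm(o["wrist_force"])>32: print("met",i*2.5); break
E
```

```text
t15.22 [ 0.5737 -0.2938  0.1749] yaw60.5 F [-0.6  0.2  9.3] T [0.11 0.27 0.01] w0.0183 g79.4 j6 -1.53
t15.57 [ 0.5738 -0.2938  0.1728] yaw60.5 F [-2.7  0.4 12. ] T [0.2  0.48 0.05] w0.0182 g79.8 j6 -1.53
t15.93 [ 0.5738 -0.2938  0.1715] yaw60.5 F [-2.6  1.7 13.6] T [0.23 0.52 0.02] w0.0184 g80.0 j6 -1.53
t16.18 [ 0.5739 -0.2939  0.1716] yaw58.0 F [-3.1  1.4 14.1] T [ 0.2   0.48 -0.11] w0.0182 g80.2 j6 -1.49
t16.43 [ 0.5741 -0.294   0.1717] yaw55.5 F [-1.6  0.4 13.5] T [ 0.14  0.36 -0.06] w0.0184 g80.2 j6 -1.44
t16.68 [ 0.5742 -0.2941  0.1717] yaw53.0 F [-1.   1.2 14.3] T [ 0.13  0.38 -0.04] w0.0178 g80.2 j6 -1.40
t16.93 [ 0.5743 -0.2941  0.1718] yaw50.5 F [-1.1  0.7 13.9] T [ 0.06  0.31 -0.  ] w0.0180 g80.2 j6 -1.36
t17.18 [ 0.5743 -0.2941  0.1718] yaw48.0 F [-2.   0.8 14.1] T [ 0.1   0.28 -0.09] w0.0184 g80.2 j6 -1.31
t17.43 [ 0.5744 -0.2942  0.1718] yaw45.5 F [-1.3  0.5 13.2] T [ 0.07  0.22 -0.07] w0.0181 g80.2 j6 -1.27
t17.68 [ 0.5744 -0.2942  0.1718] yaw43.0 F [-1.4 -0.2 13.5] T [-0.01  0.22 -0.06] w0.0183 g80.2 j6 -1.23
t17.93 [ 0.5745 -0.2943  0.1718] yaw40.5 F [-0.5  0.1 14.5]
[... 718 characters left out ...]
 [ 0.  -0.7 13.9] T [-0.07  0.18 -0.05] w0.0183 g80.2 j6 -0.88
t19.93 [ 0.5746 -0.2943  0.1719] yaw20.5 F [-1.8 -0.  13.2] T [ 0.05  0.16 -0.06] w0.0184 g80.2 j6 -0.83
t20.18 [ 0.5746 -0.2943  0.1719] yaw18.0 F [ 0.5 -0.3 14. ] T [ 0.01  0.14 -0.08] w0.0184 g80.2 j6 -0.79
t20.43 [ 0.5746 -0.2943  0.1719] yaw15.5 F [-0.5 -0.2 13.6] T [-0.05  0.14 -0.06] w0.0185 g80.2 j6 -0.75
t20.68 [ 0.5745 -0.2943  0.1719] yaw13.0 F [-1.4 -0.2 14.1] T [-0.01  0.25  0.04] w0.0182 g80.2 j6 -0.70
t20.93 [ 0.574  -0.2945  0.1719] yaw10.5 F [-2.5 -2.5 14.7] T [-0.23  0.56  0.34] w0.0180 g80.4 j6 -0.66
t21.18 [ 0.5737 -0.2947  0.1719] yaw8.1 F [-3.7 -3.5 15.2] T [-0.37  0.89  1.21] w0.0184 g81.3 j6 -0.62
met 52.5
```

The stop is met after about 52° of turn. I'll ease the torque off, let the cap spring up and then release it.

```bash
python3 - <<'E'
from h import *
j=np.array(kinematics.solve_ik([.5734,-.2936,.170],down(np.radians(60.5)))); 
j[5]=get_obs()["joint_pos"][5]-np.radians(2); bot.goto_joints(j); st()
y=np.radians(10.1); q=down(y); p=[.5736,-.2938]
for z in(.172,.174,.1755):
    bot.servo_line([*p,z],q,velocity=.02); bot.dwell(.1); o=st()
    if o["wrist_force"][2]<-5: break
snap("side","side_lock")
E
```

```text
t21.43 [ 0.5737 -0.2947  0.1717] yaw10.1 F [-3.3 -3.1 14.8] T [-0.41  0.76  0.35] w0.0182 g80.3 j6 -0.65
t21.77 [ 0.5737 -0.2947  0.1734] yaw10.1 F [-3.6 -3.  12.4] T [-0.36  0.73  0.31] w0.0186 g80.1 j6 -0.65
t22.12 [ 0.5736 -0.2947  0.1751] yaw10.1 F [-3.1 -2.8 10.1] T [-0.41  0.7   0.31] w0.0182 g79.8 j6 -0.65
t22.48 [ 0.5735 -0.2947  0.1762] yaw10.1 F [-3.5 -4.1  6.7] T [-0.72  0.62  0.27] w0.0180 g79.4 j6 -0.65
```

```bash
python3 - <<'E'
from h import *
hand.move_gripper(.05,20); st()
bot.servo_line([.5735,-.2945,.26],velocity=.1); st()
bot.reach([.55,-.34,.36],down(0)); st(); bot.dwell(.3)
c=snap("wrist","w_fin"); snap("side","side_fin")
b=blobs(red(c)); print(b[0][0],b[0][1],b[0][2])
V=c["view"];K=c["intrinsics"]; cc=b[0][1].astype(int)
for z in(.150,): print(plane(c,b[0][1],z))
f=c["frame"]; y0=max(cc[1]-60,0);x0=cc[0]-70
A=cv2.resize(f[y0:y0+120,x0:x0+140,::-1],(420,360),interpolation=cv2.INTER_CUBIC)
s=dict(np.load("side_fin.npz"))["frame"][90:180,300:390,::-1]
cv2.imwrite("pics/fin.png",np.hstack([A,cv2.resize(s,(360,360),interpolation=cv2.INTER_CUBIC)]))
E
```

```text
t22.93 [ 0.5735 -0.2935  0.1751] yaw10.1 F [ 0.2 -0.6 -0.2] T [-0.01 -0.02 -0.02] w0.0501 g0.0 j6 -0.65
t23.93 [ 0.5731 -0.2943  0.2592] yaw10.1 F [-0.3 -0.6 -0.2] T [0.04 0.05 0.02] w0.0498 g0.0 j6 -0.65
t24.45 [ 0.5497 -0.3404  0.3601] yaw-0.0 F [-0.4  0.3 -1.2] T [-0.03  0.   -0.02] w0.0503 g0.0 j6 -0.56
3254 [340.25414874 135.00583897] [308 102  65  66]
[ 0.57417777 -0.29282288  0.15      ]
```

View pics/fin.png

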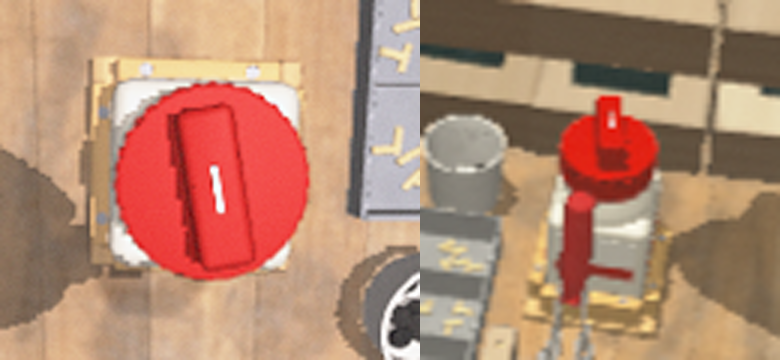

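The final views show the cap seated squarely on the neck and within 1–2 mm of its axis. It turned 52° to the stop, which is inside the 35–66° range. At the lock height the spring force was about 7 N, as expected for a locked cap, and the gripper is clear. I'm handing the job in.

```bash
python3 -c "
from workcell import *
print(hand_in())"
```

```text
the job is handed in; nothing more can be done
None
```

I put the red cap on the hardener canister, pressed it, turned it 52° clockwise to its stop, let it spring up and released it, then handed the job in at about 24 s; locking and level were judged only from forces and camera views, and the hand-in gave no verdict.

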